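# Cap the filled spawn jars from the stack of caps

## Task

Four freshly filled jars still stand open: take the stack of black caps on the tray apart and put each of the four caps on the jar whose neck it fits, pushed level right down onto the lip. Leave these four jars, and the already capped one among them, standing upright where they are.

Things in the scene. Friction and masses are not known exactly. Their poses are not given: they have to be found in the camera images.
- cap38: Black plastic slip-on cap, round, 38 mm wide (the smallest of the four), 20 mm high; closed flat top with small white disc, open below, inside 34 mm wide and 17 mm deep; 16 g. Fits jar38. Starts on top of the stack of three, on the 48 mm cap; tray is metal, 250 x 160 mm, floor 3 mm above the bench, rim 12 mm high. Origin: centre of its lower edge, z up through the top.
- cap48: Black plastic slip-on cap, round, 48 mm wide (the second smallest of the four), 20 mm high; closed flat top with small white disc, open below, inside 44 mm wide and 17 mm deep; 21 g. Fits jar48. Starts in the middle of the stack of three; tray is metal, 250 x 160 mm, floor 3 mm above the bench, rim 12 mm high. Origin: centre of its lower edge, z up through the top.
- cap58: Black plastic slip-on cap, round, 58 mm wide (the second largest of the four), 20 mm high; closed flat top with small white disc, open below, inside 54 mm wide and 17 mm deep; 26 g. Fits jar58. Starts on the tray floor, under the stack or alone 116 mm beside it; tray is metal, 250 x 160 mm, floor 3 mm above the bench, rim 12 mm high. Origin: centre of its lower edge, z up through the top.
- cap70: Black plastic slip-on cap, round, 70 mm wide (the largest of the four), 20 mm high; closed flat top with small white disc, open below, inside 66 mm wide and 17 mm deep; 32 g. Fits jar70. Starts on the tray floor, under the stack or alone 116 mm beside it; tray is metal, 250 x 160 mm, floor 3 mm above the bench, rim 12 mm high. Origin: centre of its lower edge, z up through the top.
- jar38: Off-white plastic jar of grain: the smallest and lowest open jar, with the narrowest neck. Body 62 mm wide, lip 110 mm high; neck 26 mm wide, 27 mm high, its top 4 mm tapered in 2 mm all round. Takes cap38: seated (cap top on the lip) the cap's lower edge is 93 mm above the jar's underside, 10 mm clear of the shoulder, 4 mm play all round. Loose, 280 g. Origin: centre of its underside, z up.
- jar48: Off-white plastic jar of grain: slim open jar with the second-narrowest neck. Body 76 mm wide, lip 135 mm high; neck 36 mm wide, 27 mm high, its top 4 mm tapered in 2 mm all round. Takes cap48: seated (cap top on the lip) the cap's lower edge is 118 mm above the jar's underside, 10 mm clear of the shoulder, 4 mm play all round. Loose, 500 g. Origin: centre of its underside, z up.
- jar58: Off-white plastic jar of grain: the tallest open jar, with the second-widest neck. Body 88 mm wide, lip 150 mm high; neck 46 mm wide, 27 mm high, its top 4 mm tapered in 2 mm all round. Takes cap58: seated (cap top on the lip) the cap's lower edge is 133 mm above the jar's underside, 10 mm clear of the shoulder, 4 mm play all round. Loose, 750 g. Origin: centre of its underside, z up.
- jar70: Off-white plastic jar of grain: the broadest open jar, fairly low, with the widest mouth. Body 96 mm wide, lip 125 mm high; neck 58 mm wide, 27 mm high, its top 4 mm tapered in 2 mm all round. Takes cap70: seated (cap top on the lip) the cap's lower edge is 108 mm above the jar's underside, 10 mm clear of the shoulder, 4 mm play all round. Loose, 800 g. Origin: centre of its underside, z up.
- capped_a: Spawn jar that already has its 48 mm black cap on, among the open jars: body 84 mm wide, 143 mm high over the cap. Not part of the job; it stands loose and is to be left standing. Origin: centre of its underside, z up.

How it is judged:
At the end, for the whole second after the job is handed in: Each cap sits at rest on its own jar: lower edge 17 mm below the lip (3 mm deeper to 3.5 mm higher), centred within 8 mm, level with the jar within 0.1 rad; the four jars and the capped one stand upright (within 0.06 rad), at most 40 mm from where they started (z of cap38 in the frame of jar38 between 0.09 and 0.0965 m and horizontal distance between cap38 and jar38 below 0.008 m and angle between the z axis of cap38 and the z axis of jar38, either way round below 0.1 rad and angle between each of jar38, jar48, jar58, jar70, capped_a's own z axis and vertical below 0.06 rad and distance of each of jar38, jar48, jar58, jar70, capped_a from where it was at the start of the episode below 0.04 m and linear speed of each of cap38, jar38, cap48, jar48, cap58, jar58, cap70, jar70 below 0.02 m/s and z of cap48 in the frame of jar48 between 0.115 and 0.1215 m and horizontal distance between cap48 and jar48 below 0.008 m and angle between the z axis of cap48 and the z axis of jar48, either way round below 0.1 rad and z of cap58 in the frame of jar58 between 0.13 and 0.1365 m and horizontal distance between cap58 and jar58 below 0.008 m and angle between the z axis of cap58 and the z axis of jar58, either way round below 0.1 rad and z of cap70 in the frame of jar70 between 0.105 and 0.1115 m and horizontal distance between cap70 and jar70 below 0.008 m and angle between the z axis of cap70 and the z axis of jar70, either way round below 0.1 rad); the robot touches nothing.
It fails at once if a jar is knocked over (tilted by more than 0.5 rad) (angle between any of jar38, jar48, jar58, jar70, capped_a's own z axis and vertical above 0.5 rad).
It also fails if it takes over 128 s, if anything falls off the work surface, if the arm or the gripper's body presses on something with over 40 N, if the wrist force passes 120 N, or if a joint passes its speed limit or range.

## Robot

A 7-joint arm with a two-finger parallel gripper is mounted at the origin on the work surface. World frame = base frame: x ahead of the robot, y to its left, z up, the work surface at z = 0. Lengths are in m, angles in rad, forces in N, time in s.
With the tool pointing down it reaches from about 0.35 to 0.9 m from the base axis. Payload 7.2 kg.
Tool frame: the origin (TCP) lies on the front face of the gripper's body, between the roots of the fingers; the fingertips stand 80 mm ahead of it and the grasp point (between the pads) lies 61 mm ahead of it; z points along the fingers, y is the direction in which the jaws open and shut (so a half turn about z gives the same grasp; the last joint's range is limited). The gripper opens to 88 mm and grips with 3 to 60 N. Pads are 20 mm wide; open, the fingers measure 115 mm over their backs; the gripper's body (75 mm by 178 mm) begins 61 mm behind the grasp point.
Start: joints at [1.036, 0.411, -0.013, 1.596, 0.006, 1.134, -0.082], TCP at [0.281, -0.558, 0.303] pointing down, gripper open.
Joint ranges: [-2.95, 2.95], [-0.29, 1.99], [-1.47, 1.44], [0.14, 2.54], [-1.03, 4.17], [0.13, 1.85], [-2.86, 2.86]. Speed limits (rad/s): [2.39, 2.39, 3.01, 3.01, 3.14, 3.14, 3.14].

## Interface

Orientations are given as a 3x3 rotation matrix whose columns are the frame's x, y, z axes.
In Python, from cell import bot gives the robot as it stands. The module is installed in compiled form; this text tells all that it offers.
- The arm moves only by the tool step_arm, never from a script. Its argument "steps" is one flat list of numbers, 5 for each row, row after row: the shift along the world's x, y, z in cm, then the turn about the world's z in degrees, then the opening, from 0 (shut) to 1 (fully open). A call has 1 to 10 rows; each row is the pose to reach, as a shift and turn from the pose commanded when the call began; what a row does not reach only later rows make up. A row lasts 1/10 s, in which the tool goes at most 50 mm and 8.59 degrees, less where a joint would pass 70% of its speed; a pose out of reach is approached as far as the arm can. A call with a gripper value outside its range is refused whole. The fingers move at their own pace and stop on an object; "squeeze" is the grip in N (left out, the last holds). Time passes only in rows, so rows that repeat a pose let the fingers close. It gives the time, the measured TCP pose, the force and the opening at its end, in the units of the state.
- bot.observe(): the state, without advancing time (a new reading comes with each control period).
- bot.grab_frame(name): name is "scene" or "side" or "wrist"; returns a dict with "color" (384x512x3 uint8, red, green, blue), "mtx" (3x3 intrinsics, pixels), "R" (3x3) and "t" (3): a world point X has camera coordinates R X + t. Camera axes: x right, y down, z forward; pixel columns grow to the right and rows downward; lengths in m; the calibration is good to about 2 mm. A picture is of the moment at which its call begins. There is no depth.
- bot.finish_job(): hands the job in, once; it reports no verdict.
Trained networks look in the newest picture that a camera, given by its name, has taken for a name from the list of things; names that differ only in an ending like _2 or _b are one class to them, and where a whole thing is asked for, a point or a joint stands for the part that bears it (a point fixed in the world has none). Each returns a list of dicts, best first, with "p" (0 to 1); they miss things now and then, are a little off and sometimes report something else, mostly with a low value. They report only what shows in the picture. A call takes as long as a camera call.
- bot.cut_out(query, camera): "pixels" (384x512 bool, what is visible of it) and "rect" ([left, top, right, bottom] in pixels, round what is visible of it).
The state is a dict: "clock": time; "joint_positions": joint angles; "dq": joint speeds; "joint_torque": joint torques, N m; "eef_pos": TCP position; "eef_rot": TCP orientation; "contact_force": force on the tool from outside, world axes, zero at the start; "torque": the same for the moment, N m; "width": finger opening in m.
Only numpy, scipy, OpenCV 4.12 (cv2) and the standard library are available. Lean on these libraries where they do the work, as an engineer would, in place of code of your own. Each camera call takes 0.05 s, during which the arm holds its last target. There are 200 camera calls.

## Working session

There is one attempt and no reset: what is moved stays moved. The work goes in short steps, Python scripts to look and compute and a tool call to move; the robot and the scene stay as the last step left them, time stands still between calls to the robot, and variables do not carry over. Pictures are saved under pics/ and viewed, about 12 in all and at most 16, crops included, and the job is handed in when it is done.

Besides the shell and the picture viewer there is one more tool, called after "Emit:" as a command line: name --argument value ..., lists and objects as JSON in quotes. step_arm: Moves the arm, as the interface text tells. Its arguments: {"type":"object","properties":{"steps":{"type":"array","items":{"type":"number"}},"squeeze":{"type":"number"}},"required":["steps"]}

```bash
mkdir -p pics; python3 - <<'E'
from cell import bot
import cv2,numpy as np
s=bot.observe(); print(s['clock'],s['eef_pos'],s['eef_rot'],s['width'])
for c in ['scene','side']:
    f=bot.grab_frame(c); cv2.imwrite(f'pics/{c}0.png',f['color'][:,:,::-1]); print(c,f['mtx'].tolist(),f['R'].tolist(),f['t'])
    for n in ['cap38','cap48','cap58','cap70','jar38','jar48','jar58','jar70','capped_a']:
        print(n,[(np.round(d['rect']).tolist(),round(d['p'],2)) for d in bot.cut_out(n,c)][:3])
print(bot.observe()['clock'])
E
```

```text
0.0 [ 0.28107909 -0.55782824  0.30181335] [[ 8.92985724e-01  4.50084263e-01 -8.08339915e-04]
 [ 4.50084973e-01 -8.92984732e-01  1.33588477e-03]
 [-1.20574492e-04 -1.55674767e-03 -9.99998781e-01]] 0.08775319241568671
scene [[422.1587245344461, 0.0, 251.26114351089566], [0.0, 422.1587245344461, 190.81812454800797], [0.0, 0.0, 1.0]] [[-0.4685448845052832, 0.8833394099975755, -0.0133108207510282], [0.48032027903437763, 0.24207029246641948, -0.843026929020396], [-0.7414567558207749, -0.40138941223001545, -0.5377066291179368]] [ 0.29367316 -0.21398335  1.57513937]
cap38 [([344.0, 210.0, 372.0, 231.0], 0.65), ([370.0, 228.0, 384.0, 244.0], 0.53)]
cap48 [([344.0, 210.0, 372.0, 231.0], 0.65), ([370.0, 228.0, 384.0, 244.0], 0.53)]
cap58 [([344.0, 210.0, 372.0, 231.0], 0.65), ([370.0, 228.0, 384.0, 244.0], 0.53)]
cap70 [([344.0, 210.0, 372.0, 231.0], 0.65), ([370.0, 228.0, 384.0, 244.0], 0.53)]
jar38 [([224.0, 184.0, 246.0, 226.0], 0.97), ([260.0, 144.0, 286.0, 200.0], 0.95), ([208.0, 131.0, 242.0, 185.0], 0.87)]
jar48 [([224.0, 184.0, 246.0, 226.0], 0.97), ([260.0, 144.0, 286.0, 200.0], 0.95),
[... 1023 characters left out ...]
.0], 0.85)]
cap70 [([152.0, 290.0, 182.0, 315.0], 0.89), ([209.0, 273.0, 244.0, 312.0], 0.87), ([156.0, 278.0, 174.0, 305.0], 0.85)]
jar38 [([216.0, 144.0, 244.0, 191.0], 0.82), ([284.0, 162.0, 318.0, 225.0], 0.72), ([248.0, 101.0, 284.0, 161.0], 0.7)]
jar48 [([216.0, 144.0, 244.0, 191.0], 0.82), ([284.0, 162.0, 318.0, 225.0], 0.72), ([248.0, 101.0, 284.0, 161.0], 0.7)]
jar58 [([216.0, 144.0, 244.0, 191.0], 0.82), ([284.0, 162.0, 318.0, 225.0], 0.72), ([248.0, 101.0, 284.0, 161.0], 0.7)]
jar70 [([216.0, 144.0, 244.0, 191.0], 0.82), ([284.0, 162.0, 318.0, 225.0], 0.72), ([248.0, 101.0, 284.0, 161.0], 0.7)]
capped_a [([297.0, 71.0, 328.0, 131.0], 0.61), ([245.0, 106.0, 286.0, 160.0], 0.6)]
1.0
```

```bash
python3 - <<'E'
import cv2
a=cv2.imread('pics/scene0.png')[110:270,120:400]; b=cv2.imread('pics/side0.png')[50:330,110:390]
cv2.imwrite('pics/a.png',cv2.resize(a,None,fx=2.8,fy=2.8,interpolation=2)); cv2.imwrite('pics/b.png',cv2.resize(b,None,fx=2.1,fy=2.1,interpolation=2))
E
```

```text
(no output)
```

View pics/a.png

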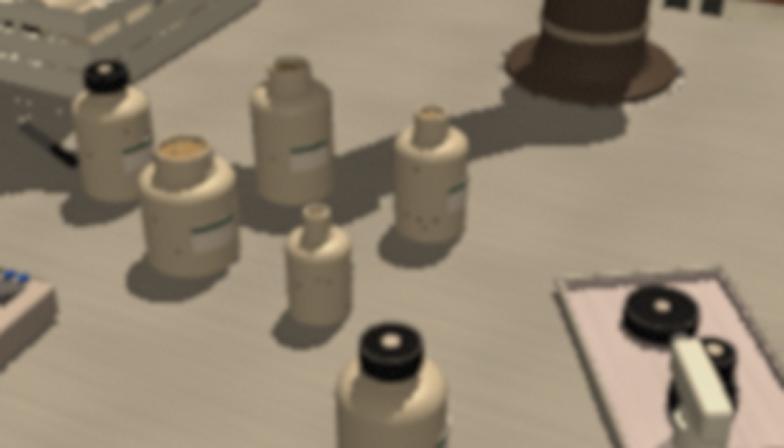

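View pics/b.png

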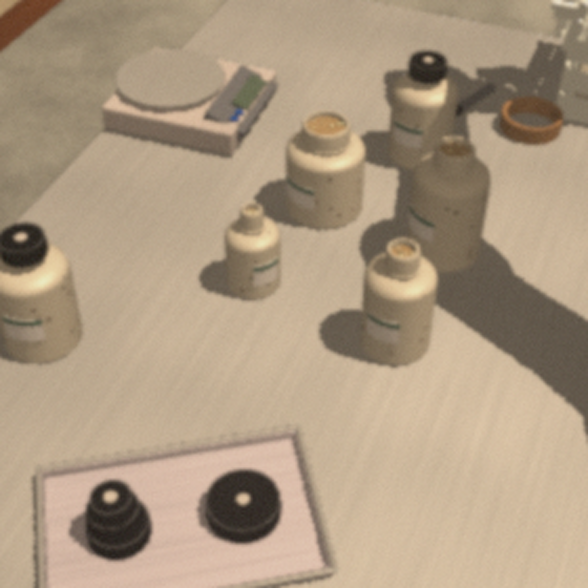

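```bash
cat > geo.py <<'E'
import numpy as np
CAM={'scene':([[422.1587,0,251.2611],[0,422.1587,190.8181],[0,0,1]],[[-0.4685448845052832, 0.8833394099975755, -0.0133108207510282], [0.48032027903437763, 0.24207029246641948, -0.843026929020396], [-0.7414567558207749, -0.40138941223001545, -0.5377066291179368]],[ 0.29367316,-0.21398335 , 1.57513937]),
'side':([[494.8575,0,258.16357],[0,494.8575,186.80617],[0,0,1]],[[-0.930798713993199, -0.3653359322216336, 0.01197541883847616], [-0.25752205807685924, 0.6321569125621802, -0.7307941074637306], [0.25941500271276857, -0.683306149926665, -0.6824929024099315]],[0.50136117,0.18790943,1.00427602])}
def ray(K,R,t,uv):
    K,R,t=map(np.array,(K,R,t)); d=R.T@np.linalg.solve(K,[uv[0],uv[1],1]); return -R.T@t,d
def atz(K,R,t,uv,z):
    c,d=ray(K,R,t,uv); return c+d*(z-c[2])/d[2]
def tri(rays):
    A=0;b=0
    for c,d in rays:
        d=d/np.linalg.norm(d);P=np.eye(3)-np.outer(d,d);A=A+P;b=b+P@c
    return np.linalg.solve(A,b)
def proj(K,R,t,X):
    p=np.array(K)@(np.array(R)@X+np.array(t)); return p[:2]/p[2]
E
python3 - <<'E'
from geo import *
P=dict(jar70=((184,150),(327,124),.125),jar58=((290,65),(455,147),.15),jar48=((431,113),(404,249),.135),jar38=((317,212),(252,212),.11),capped=((107,68),(428,61),.143),big=((391,341),(21,238),.16),cap70=((662,306),(243,498),.023),stack=((715,349),(110,495),.063))
for n,(a,b,z) in P.items():
    a=(120+(a[0]+.5)/2.8,110+(a[1]+.5)/2.8); b=(110+(b[0]+.5)/2.1,50+(b[1]+.5)/2.1)
    X=tri([ray(*CAM['scene'],a),ray(*CAM['side'],b)])
    print(n,X.round(4),'zs',z,atz(*CAM['scene'],a,z).round(4)[:2],atz(*CAM['side'],b,z).round(4)[:2])
from cell import bot
f=bot.grab_frame('wrist');print(f['mtx'],f['R'],f['t']); s=bot.observe()
R=s['eef_rot'];p=s['eef_pos']
print('cam in tool: R',f['R']@R,'pos',R.T@(-f['R'].T@f['t']-p))
import cv2;cv2.imwrite('pics/w0.png',f['color'][:,:,::-1])
E
```

```text
jar70 [ 0.604  -0.2132  0.1191] zs 0.125 [ 0.6158 -0.2025] [ 0.6019 -0.2095]
jar58 [ 0.4436 -0.1876  0.1473] zs 0.15 [ 0.4512 -0.1818] [ 0.4431 -0.1869]
jar48 [ 0.4483 -0.0213  0.1307] zs 0.135 [ 0.4581 -0.0158] [ 0.4473 -0.0189]
jar38 [ 0.6278 -0.0493  0.1045] zs 0.11 [ 0.6353 -0.0448] [ 0.6249 -0.0431]
capped [ 0.5265 -0.3639  0.1408] zs 0.143 [ 0.5307 -0.3599] [ 0.5257 -0.3611]
big [0.8058 0.1164 0.1401] zs 0.16 [0.8287 0.1284] [0.7897 0.1346]
cap70 [0.5106 0.2445 0.0211] zs 0.023 [0.5145 0.2466] [0.5099 0.2439]
stack [0.6062 0.3111 0.0625] zs 0.063 [0.608  0.3126] [0.6059 0.3098]
[[307.87792515   0.         256.67015498]
 [  0.         307.87792515 194.0054406 ]
 [  0.           0.           1.        ]] [[ 4.49852305e-01 -8.93102691e-01  6.97911855e-04]
 [-8.58767255e-01 -4.32342821e-01  2.74951791e-01]
 [-2.45258448e-01 -1.24287041e-01 -9.61457761e-01]] [-0.62592966 -0.03090299  0.38909915]
cam in tool: R [[-2.55013291e-04  9.99999742e-01 -6.70865001e-04]
 [-9.61463844e-01 -4.29627802e-04 -2.74931069e-01]
 [-2.74931286e-01  5.74901366e-04  9.61463706e-01]] pos [ 0.07715578  0.00068701 -0.08038823]
```

View pics/w0.png

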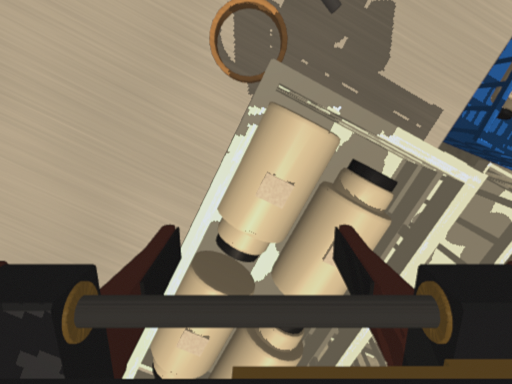

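The scene and side pictures show jar38, 48, 58 and 70 open, with capped_a at the back. A stack of three and a lone cap70 are on the tray, 116 mm apart as expected. There is also a big extra capped jar. The wrist picture shows the crate. Next I move the wrist camera over the jars.

Emit:
step_arm --steps '[2,5,2,0,1,4,10,4,0,1,6,14,6,0,1,8,19,8,0,1,10,23,10,0,1,12,27,12,0,1,14,32,14,0,1,16,36,15,0,1,17,40,15,0,1,17,40,15,0,1]'

```text
clock: 2.05
eef_pos: [0.4529, -0.1524, 0.4539]
eef_rot: [[0.89, 0.457, 0.003], [0.457, -0.89, 0.001], [0.003, 0.0, -1.0]]
contact_force: [0.4, -0.9, -0.7]
width: 0.0878
```

```bash
python3 - <<'E'
from cell import bot
import cv2,pickle
from geo import *
f=bot.grab_frame('wrist');s=bot.observe();print(s['clock'],s['eef_pos'],abs(s['dq']).max())
pickle.dump(f,open('w1.pkl','wb'))
im=f['color'][:,:,::-1].copy()
E=dict(jar70=(.602,-.2095,.125),jar58=(.443,-.187,.15),jar48=(.447,-.019,.135),jar38=(.625,-.043,.11))
for n,X in E.items():
    p=proj(f['mtx'],f['R'],f['t'],np.array(X));print(n,p.round(1))
cv2.imwrite('pics/w1.png',cv2.resize(im,None,fx=1.5,fy=1.5,interpolation=2))
E
```

```text
2.1 [ 0.45268114 -0.15314868  0.45357296] 0.07919853053960706
jar70 [350.6  82.3]
jar58 [276.2 188.5]
jar48 [160.  124.3]
jar38 [240.3  -1.1]
```

View pics/w1.png

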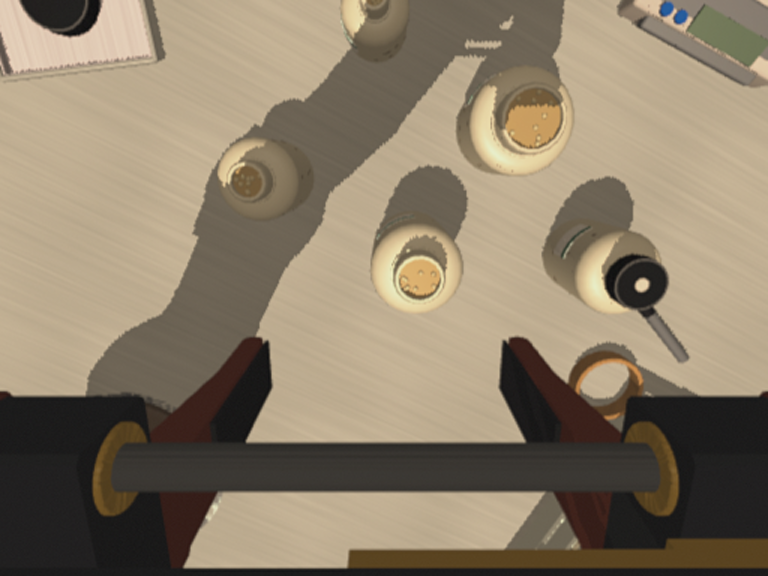

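Emit:
step_arm --steps '[3,2,0,0,1,6,3,0,0,1,6,3,0,0,1,6,3,0,0,1,6,3,0,0,1]'

```text
clock: 2.6
eef_pos: [0.5103, -0.1297, 0.4524]
eef_rot: [[0.894, 0.448, -0.001], [0.448, -0.894, -0.001], [-0.001, 0.0, -1.0]]
contact_force: [-0.2, -0.6, -1.8]
width: 0.088
```

```bash
python3 - <<'E'
from cell import bot
import cv2,pickle
from geo import *
f=bot.grab_frame('wrist');s=bot.observe();print(s['clock'],s['eef_pos'],abs(s['dq']).max())
pickle.dump(f,open('w2.pkl','wb'))
im=f['color'][:,:,::-1].copy()
g=pickle.load(open('w1.pkl','rb'))
for n,(u,v,z) in dict(jar70=(533,117,.125),jar58=(418,277,.15),jar48=(246,181,.135)).items():
    X=atz(g['mtx'],g['R'],g['t'],(u/1.5,v/1.5),z); p=proj(f['mtx'],f['R'],f['t'],X); print(n,X.round(4),(p-[90,0])*800/330)
c=im[0:247,90:420]
cv2.imwrite('pics/w2.png',cv2.resize(c,None,fx=800/330,fy=800/330,interpolation=2))
E
```

```text
2.65 [ 0.51030899 -0.12959047  0.45265057] 0.007471188002620442
jar70 [ 0.609  -0.2121  0.125 ] [622.55280022 306.41213461]
jar58 [ 0.449  -0.1874  0.15  ] [446.02363509 553.999795  ]
jar48 [ 0.4534 -0.0218  0.135 ] [176.92766907 409.19720117]
```

View pics/w2.png

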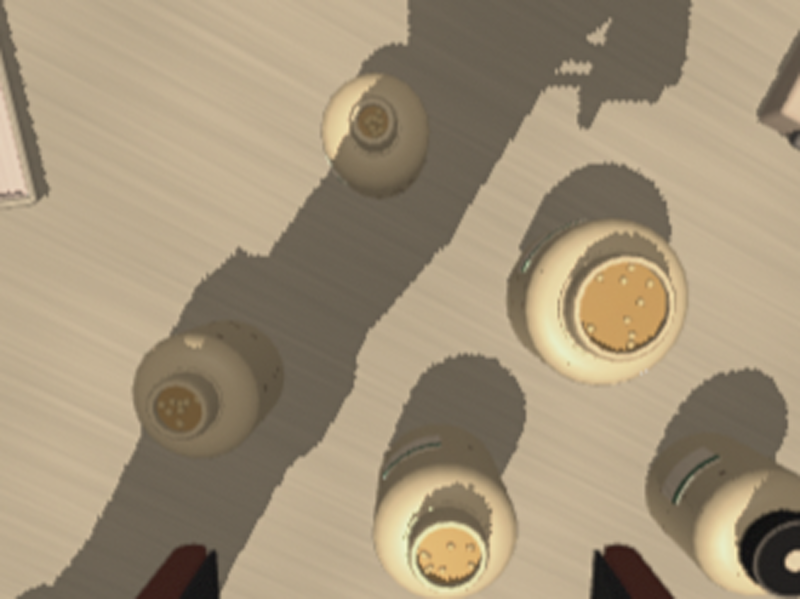

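Jar lips are at (624,307), (449,555), (179,408) and (374,120) in this crop for jar70, 58, 48 and 38, within about 1 px of what the first wrist view predicted. Next is the tray.

Emit:
step_arm --steps '[0,5,-1,0,1,0,10,-2,0,1,0,15,-4,0,1,0,20,-6,0,1,0,25,-7,0,1,0,30,-8,0,1,0,34,-9,0,1,0,38,-10,0,1,0,38,-10,0,1,0,38,-10,0,1]'

```text
clock: 3.65
eef_pos: [0.511, 0.2516, 0.3524]
eef_rot: [[0.892, 0.451, -0.0], [0.451, -0.892, -0.001], [-0.001, 0.001, -1.0]]
contact_force: [-0.3, 0.2, 0.2]
width: 0.0877
```

```bash
python3 - <<'E'
from cell import bot
import cv2,pickle
from geo import *
f=bot.grab_frame('wrist');s=bot.observe();print(s['clock'],s['eef_pos'],abs(s['dq']).max())
pickle.dump(f,open('w3.pkl','wb'))
g=pickle.load(open('w2.pkl','rb'))
for n,(u,v,z) in dict(jar70=(624,307,.125),jar58=(449,555,.15),jar48=(179,408,.135),jar38=(374,120,.11)).items():
    k=800/330
    X=atz(g['mtx'],g['R'],g['t'],(89.5+(u+.5)/k,(v+.5)/k-.5),z); print(n,X.round(4))
for X in ((.5106,.2445,.023),(.6062,.311,.063)):print(proj(f['mtx'],f['R'],f['t'],np.array(X))*1.5)
cv2.imwrite('pics/w3.png',cv2.resize(f['color'][:,:,::-1],None,fx=1.5,fy=1.5,interpolation=2))
E
```

```text
3.7 [0.51153166 0.25041818 0.35276123] 0.024047430615551986
jar70 [ 0.6092 -0.2124  0.125 ]
jar58 [ 0.4494 -0.1886  0.15  ]
jar48 [ 0.4547 -0.022   0.135 ]
jar38 [ 0.6336 -0.0512  0.11  ]
[390.6371938  251.78054994]
[370.15958079 110.54135623]
```

View pics/w3.png

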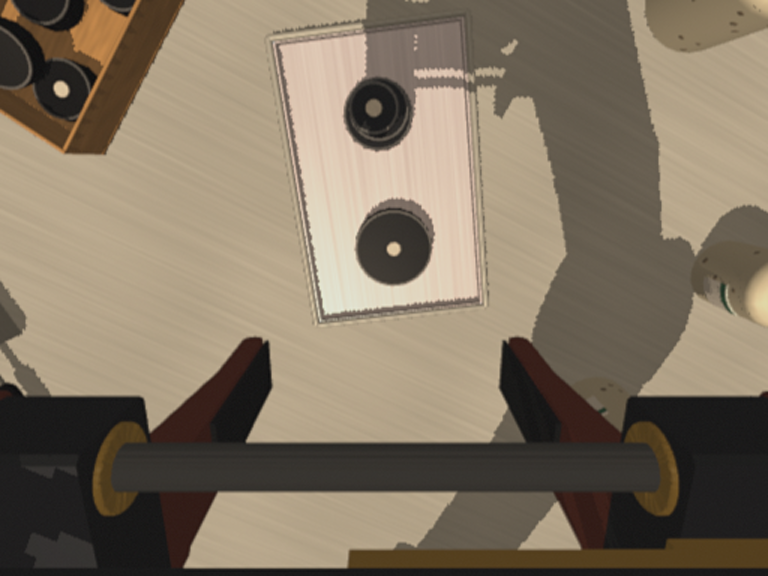

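```bash
python3 - <<'E'
import pickle
from geo import *
g=pickle.load(open('w3.pkl','rb'))
for u,v,z in ((394,248,.023),(373.5,107.5,.063)):print(atz(g['mtx'],g['R'],g['t'],(u/1.5,v/1.5),z).round(4))
E
```

```text
[0.515  0.2434 0.023 ]
[0.6092 0.3097 0.063 ]
```

Emit:
step_arm --steps '[4,2.5,-3,0,1,8,5,-6,0,1,9.8,5.9,-10,0,1,9.8,5.9,-14,0,1,9.8,5.9,-17,0,1,9.8,5.9,-19.5,0,1,9.8,5.9,-21,0,1,9.8,5.9,-22,0,1,9.8,5.9,-22.5,0,1,9.8,5.9,-22.5,0,1]' --squeeze 10

```text
clock: 4.7
eef_pos: [0.6097, 0.3105, 0.1281]
eef_rot: [[0.893, 0.449, 0.001], [0.449, -0.893, 0.0], [0.001, 0.0, -1.0]]
contact_force: [1.1, -0.5, 0.1]
width: 0.0879
```

```bash
cat > shot.py <<'E'
import sys,cv2
from cell import bot
f=bot.grab_frame(sys.argv[1]);s=bot.observe();print(s['clock'],s['eef_pos'],s['width'])
x0,y0,x1,y1=map(int,sys.argv[3:7]);k=float(sys.argv[7])
cv2.imwrite(f'pics/{sys.argv[2]}.png',cv2.resize(f['color'][y0:y1,x0:x1,::-1],None,fx=k,fy=k,interpolation=2))
E
python3 shot.py wrist w4 0 60 512 384 1.5
```

```text
4.75 [0.60978425 0.3108243  0.128725  ] 0.08773464592882847
```

View pics/w4.png

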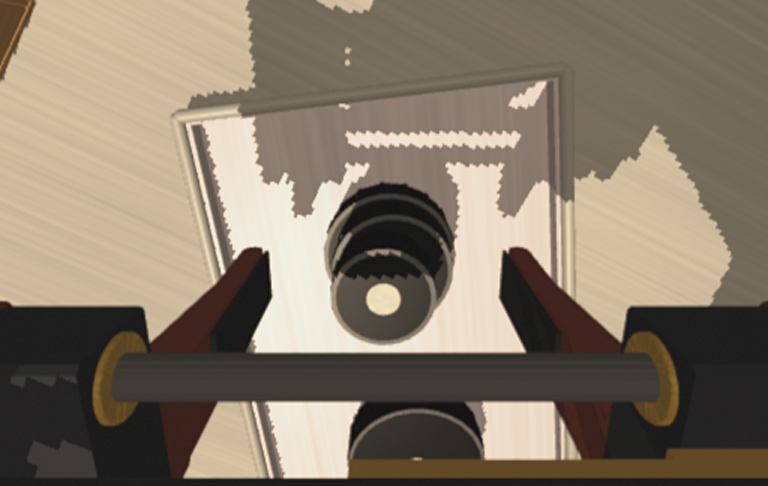

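The cap38 disc is at (384,298), midway between the fingertips at columns 270 and 502. I close on it.

Emit:
step_arm --steps '[0,0,0,0,0.3,0,0,0,0,0.3,0,0,0,0,0.3,0,0,0,0,0.3,0,0,0,0,0.3,0,0,0,0,0.3,0,0,0,0,0.3,0,0,0,0,0.3]'

```text
clock: 5.55
eef_pos: [0.6093, 0.3109, 0.1276]
eef_rot: [[0.893, 0.45, -0.0], [0.45, -0.893, -0.0], [-0.0, 0.0, -1.0]]
contact_force: [-0.3, -0.1, 0.2]
width: 0.0376
```

Emit:
step_arm --steps '[0,0,0.5,0,0.3,0,0,2,0,0.3,0,0,5,0,0.3,0,0,9,0,0.3,0,-2,12,0,0.3,0.4,-6,14,0,0.3,0.8,-11,15,0,0.3,1.2,-15.5,15,0,0.3,1.6,-20,15,0,0.3,1.9,-24.5,15,0,0.3]'

```text
clock: 6.55
eef_pos: [0.6283, 0.0641, 0.2795]
eef_rot: [[0.893, 0.45, 0.002], [0.45, -0.893, 0.0], [0.002, 0.001, -1.0]]
contact_force: [0.9, 0.5, 0.3]
width: 0.0377
```

Emit:
step_arm --steps '[0.2,-4.5,0,0,0.3,0.4,-8,0,0,0.3,0.5,-10.5,0,0,0.3,0.5,-11.7,-2,0,0.3,0.5,-11.7,-4,0,0.3,0.5,-11.7,-5,0,0.3,0.5,-11.7,-5,0,0.3,0.5,-11.7,-5,0,0.3]'

```text
clock: 7.35
eef_pos: [0.6336, -0.0504, 0.2287]
eef_rot: [[0.893, 0.451, 0.001], [0.451, -0.893, 0.0], [0.001, 0.0, -1.0]]
contact_force: [-0.8, -0.0, -0.1]
width: 0.0377
```

```bash
python3 shot.py wrist w5 50 60 462 340 1.9; python3 shot.py side s5 200 80 340 250 4
```

```text
7.4 [ 0.63379858 -0.05035332  0.22896715] 0.037465873386748255
7.45 [ 0.63383797 -0.05047334  0.22898851] 0.037582668727329564
```

View pics/w5.png

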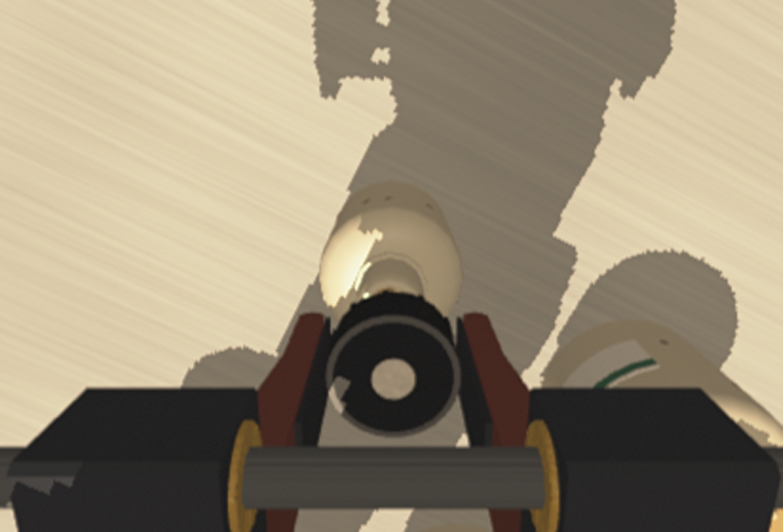

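View pics/s5.png

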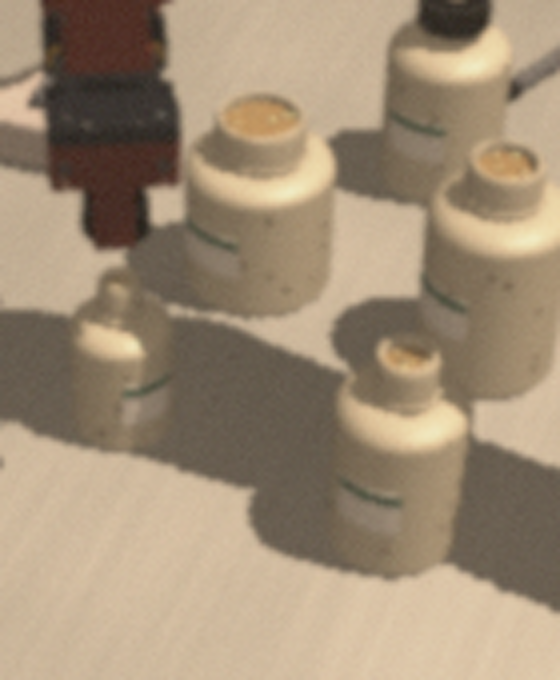

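Cap (column 393) and neck (column 391) line up in the wrist view, and finger and jar line up in the side view. I lower the cap.

Emit:
step_arm --steps '[0,0,-1,0,0.3,0,0,-2,0,0.3,0,0,-2.6,0,0.3,0,0,-3,0,0.3,0,0,-3.3,0,0.3,0,0,-3.6,0,0.3,0,0,-3.9,0,0.3,0,0,-4.2,0,0.3,0,0,-4.2,0,0.3]'

```text
clock: 8.35
eef_pos: [0.6331, -0.0512, 0.1853]
eef_rot: [[0.893, 0.45, -0.0], [0.45, -0.893, -0.0], [-0.0, -0.0, -1.0]]
contact_force: [-0.3, -0.5, -0.3]
width: 0.0375
```

Emit:
step_arm --steps '[0,0,-0.3,0,0.3,0,0,-0.6,0,0.3,0,0,-0.8,0,0.3,0,0,-1,0,0.3,0,0,-1.1,0,0.3,0,0,-1.1,0,0.3]'

```text
clock: 8.95
eef_pos: [0.634, -0.0509, 0.1765]
eef_rot: [[0.893, 0.45, 0.002], [0.45, -0.893, -0.0], [0.002, 0.001, -1.0]]
contact_force: [-2.4, -0.2, 11.7]
width: 0.0376
```

Emit:
step_arm --steps '[0,0,0.1,0,0.3,0,0,0.1,0,0.6,0,0,0.1,0,0.8,0,0,0.1,0,1,0,0,0.1,0,1,0,0,1,0,1,0,0,3,0,1,0,0,7,0,1,0,0,11,0,1,0,0,11,0,1]'

```text
clock: 9.95
eef_pos: [0.6356, -0.0506, 0.2914]
eef_rot: [[0.893, 0.45, 0.01], [0.45, -0.893, -0.0], [0.009, 0.005, -1.0]]
contact_force: [-0.1, 0.4, 0.5]
width: 0.0878
```

```bash
python3 shot.py wrist w6 50 60 462 340 1.9; python3 shot.py side s6 200 100 260 200 5; python3 shot.py scene c6 205 160 265 240 5; python3 -c "
import cv2,numpy as np
a=cv2.imread('pics/w6.png');b=cv2.imread('pics/s6.png');c=cv2.imread('pics/c6.png')
o=np.zeros((600,800,3),np.uint8);a=cv2.resize(a,(480,326));o[:326,:480]=a;o[:500,490:790]=b;o[330:600,100:370]=c[65:335,15:285];cv2.imwrite('pics/m6.png',o)"
```

```text
10.0 [ 0.63455298 -0.05084561  0.28845108] 0.08770900405880531
10.05 [ 0.63362584 -0.05110199  0.28621524] 0.08803182314908221
10.1 [ 0.63301982 -0.05124315  0.28474313] 0.08761292949197566
```

View pics/m6.png

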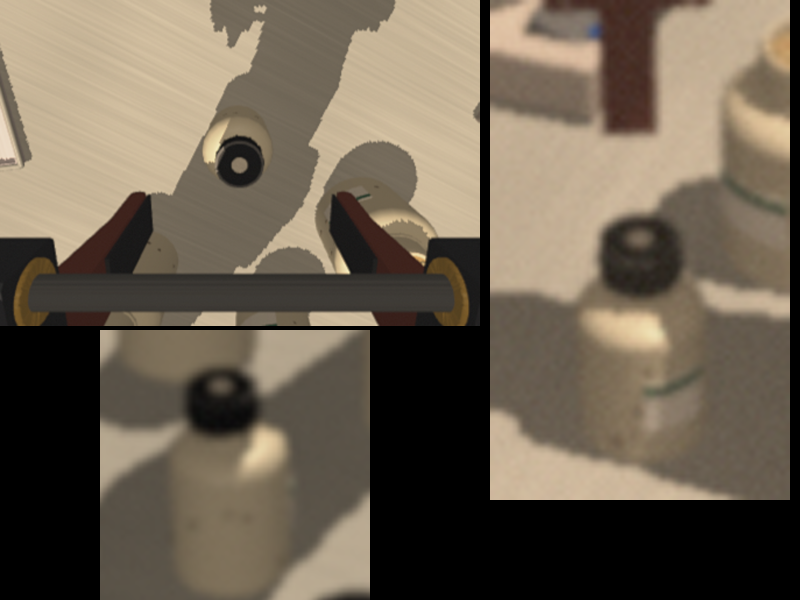

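Cap38 sits level, down on jar38 in all three views, and the jar is upright. Next is cap48.

Emit:
step_arm --steps '[-0.3,4.5,0,0,1,-0.6,9,0,0,1,-1,14,0,0,1,-1.3,19,0,0,1,-1.6,24,0,0,1,-2,29,0,0,1,-2.3,33,-2,0,1,-2.5,36,-3.6,0,1,-2.5,36,-3.6,0,1,-2.5,36,-3.6,0,1]'

```text
clock: 11.1
eef_pos: [0.6074, 0.309, 0.2466]
eef_rot: [[0.892, 0.452, -0.003], [0.452, -0.892, -0.002], [-0.004, 0.0, -1.0]]
contact_force: [0.6, -0.0, 0.1]
width: 0.0882
```

```bash
cat > disc.py <<'E'
# find the white disc nearest the prediction on a dark cap; args x y z camera-file
import sys,cv2
from cell import bot
from geo import *
x,y,z=map(float,sys.argv[1:4]);cam=sys.argv[4] if len(sys.argv)>4 else 'wrist'
f=bot.grab_frame(cam);s=bot.observe();print(s['clock'],s['eef_pos'].round(4),'dq',abs(s['dq']).max().round(3))
p=proj(f['mtx'],f['R'],f['t'],np.array([x,y,z]));print('pred',p.round(1))
g=cv2.cvtColor(f['color'],cv2.COLOR_RGB2GRAY)
n,l,st,c=cv2.connectedComponentsWithStats((g>95).astype(np.uint8))
for i in sorted(range(1,n),key=lambda i:np.hypot(*(c[i]-p)))[:3]:
    if st[i,4]>15: print(c[i].round(1),st[i,2:5],atz(f['mtx'],f['R'],f['t'],c[i],z).round(4))
E
python3 disc.py .609 .310 .043
```

```text
11.15 [0.6083 0.3078 0.2475] dq 0.027
pred [255.6 187.3]
[259.4 185.7] [ 14  14 146] [0.612  0.3075 0.043 ]
[210.4 158.5] [  419   296 72901] [0.6148 0.3599 0.043 ]
```

Emit:
step_arm --steps '[0.3,-0.2,-4,0,1,0.3,-0.2,-8,0,1,0.3,-0.2,-11,0,1,0.3,-0.2,-13,0,1,0.3,-0.2,-13.8,0,1,0.3,-0.2,-14,0,1,0.3,-0.2,-14,0,1,0.3,-0.2,-14,0,0.4,0.3,-0.2,-14,0,0.4,0.3,-0.2,-14,0,0.4]'

```text
clock: 12.15
eef_pos: [0.6116, 0.307, 0.1096]
eef_rot: [[0.893, 0.45, 0.001], [0.45, -0.893, 0.0], [0.001, 0.0, -1.0]]
contact_force: [-0.4, 0.6, 0.3]
width: 0.0671
```

Emit:
step_arm --steps '[0,0,0,0,0.4,0,0,0,0,0.4,0,0,0,0,0.4,0,0,0,0,0.4]'

```text
clock: 12.55
eef_pos: [0.6113, 0.307, 0.1088]
eef_rot: [[0.893, 0.45, 0.0], [0.45, -0.893, 0.0], [0.0, -0.0, -1.0]]
contact_force: [-0.7, 0.1, 1.5]
width: 0.0482
```

Emit:
step_arm --steps '[0,0,0,0,0.4,0,0,0,0,0.4,0,0,0.5,0,0.4,0,0,2,0,0.4,0,0,5,0,0.4,0,0,9,0,0.4,-1,-2,13,0,0.4,-3,-6,15,0,0.4,-5,-10,16,0,0.4,-7,-14.5,16,0,0.4]'

```text
clock: 13.55
eef_pos: [0.541, 0.1617, 0.2717]
eef_rot: [[0.892, 0.451, 0.004], [0.451, -0.892, 0.001], [0.004, 0.001, -1.0]]
contact_force: [0.8, -0.6, -0.7]
width: 0.048
```

Emit:
step_arm --steps '[-2,-4.3,0,0,0.4,-4,-8.6,0,0,0.4,-6,-12.8,0,0,0.4,-7.6,-16,0,0,0.4,-8.7,-18.4,-1,0,0.4,-8.7,-18.4,-2,0,0.4,-8.7,-18.4,-2,0,0.4,-8.7,-18.4,-2,0,0.4]'

```text
clock: 14.35
eef_pos: [0.4548, -0.0209, 0.2493]
eef_rot: [[0.892, 0.451, 0.001], [0.451, -0.892, 0.001], [0.001, -0.0, -1.0]]
contact_force: [0.7, -0.1, 0.2]
width: 0.0479
```

```bash
python3 disc.py .4547 -.022 .182; python3 shot.py wrist w7 100 60 412 340 1.9;
```

```text
14.4 [ 0.4549 -0.0208  0.2493] dq 0.004
pred [257.  258.5]
[256.5 256.4] [ 22  21 375] [ 0.4557 -0.0212  0.182 ]
[293.  286.5] [ 43  30 528] [ 0.4485 -0.0471  0.182 ]
[219.4 286.2] [ 37  28 423] [ 0.4306 -0.0113  0.182 ]
14.45 [ 0.45495079 -0.020829    0.24922413] 0.047735194464954174
```

View pics/w7.png

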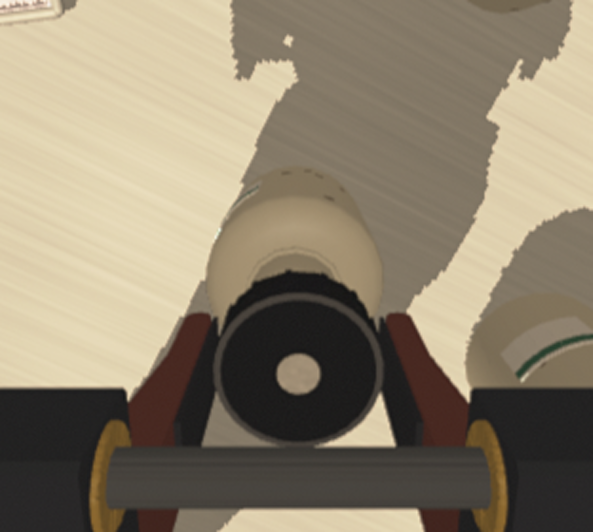

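The held cap48 is level, within about 1–2 mm of the neck axis (columns 299 and 295). I lower it.

Emit:
step_arm --steps '[0,0,-1,0,0.4,0,0,-1.8,0,0.4,0,0,-2.3,0,0.4,0,0,-2.6,0,0.4,0,0,-2.9,0,0.4,0,0,-3.2,0,0.4,0,0,-3.5,0,0.4,0,0,-3.8,0,0.4,0,0,-3.8,0,0.4]'

```text
clock: 15.35
eef_pos: [0.4541, -0.0222, 0.2103]
eef_rot: [[0.893, 0.45, -0.0], [0.45, -0.893, 0.0], [-0.0, -0.0, -1.0]]
contact_force: [-0.3, -0.1, -0.6]
width: 0.0478
```

Emit:
step_arm --steps '[0,0,-0.2,0,0.4,0,0,-0.5,0,0.4,0,0,-0.7,0,0.4,0,0,-0.9,0,0.4,0,0,-1,0,0.4,0,0,-1,0,0.4]'

```text
clock: 15.95
eef_pos: [0.4547, -0.0219, 0.2016]
eef_rot: [[0.893, 0.45, 0.001], [0.45, -0.893, -0.0], [0.001, 0.001, -1.0]]
contact_force: [-3.6, 0.6, 12.0]
width: 0.048
```

Emit:
step_arm --steps '[0,0,0.1,0,0.4,0,0,0.1,0,0.6,0,0,0.1,0,0.8,0,0,0.1,0,1,0,0,0.1,0,1,0,0,1,0,1,0,0,3,0,1,0,0,6,0,1,0,0,8,0,1,0,0,8,0,1]'

```text
clock: 16.95
eef_pos: [0.4556, -0.022, 0.2837]
eef_rot: [[0.893, 0.45, 0.005], [0.45, -0.893, -0.001], [0.004, 0.003, -1.0]]
contact_force: [0.6, -0.7, 0.3]
width: 0.0876
```

Emit:
step_arm --steps '[2,4.3,0,0,1,4,8.6,0,0,1,6,13,0,0,1,8,17,0,0,1,10,21,0,0,1,12,25,0,0,1,14,29.5,-2,0,1,15.7,33,-3,0,1,15.7,33,-3,0,1,15.7,33,-3,0,1]'

```text
clock: 17.95
eef_pos: [0.6105, 0.3088, 0.2488]
eef_rot: [[0.892, 0.452, -0.003], [0.452, -0.892, -0.001], [-0.003, -0.001, -1.0]]
contact_force: [0.5, -0.3, 0.0]
width: 0.0876
```

```bash
python3 disc.py .612 .3075 .023;python3 disc.py .4547 -.022 .138 side;python3 disc.py .4547 -.022 .138 scene
```

```text
18.0 [0.6109 0.3074 0.2497] dq 0.03
pred [257.7 182.9]
[256.7 184.7] [ 13  13 125] [0.6098 0.3075 0.023 ]
[204.3 156.5] [  422   296 75687] [0.6121 0.3673 0.023 ]
18.05 [0.6113 0.3067 0.2504] dq 0.02
pred [299.8 166. ]
[301.  165.5] [ 7  4 24] [ 0.4529 -0.0244  0.138 ]
[272.1 214.5] [   512    384 151825] [0.4599 0.1327 0.138 ]
[229.3 147.1] [ 7  5 28] [ 0.618 -0.024  0.138]
18.1 [0.6115 0.3063 0.251 ] dq 0.012
pred [272.6 148.6]
[231.8 183.5] [ 5  4 18] [ 0.6662 -0.0303  0.138 ]
[267.5  72.7] [  96   29 1569] [-0.1665 -0.3419  0.138 ]
```

Emit:
step_arm --steps '[-0.2,0,-4,0,1,-0.2,0,-8,0,1,-0.2,0,-12,0,1,-0.2,0,-14.5,0,1,-0.2,0,-15.8,0,1,-0.2,0,-16.3,0,1,-0.2,0,-16.3,0,1,-0.2,0,-16.3,0,0.5,-0.2,0,-16.3,0,0.5,-0.2,0,-16.3,0,0.5]'

```text
clock: 19.1
eef_pos: [0.6097, 0.3081, 0.0889]
eef_rot: [[0.893, 0.45, 0.002], [0.45, -0.893, 0.001], [0.002, 0.0, -1.0]]
contact_force: [-0.7, -0.0, 0.5]
width: 0.0672
```

Emit:
step_arm --steps '[0,0,0,0,0.5,0,0,0,0,0.5,0,0,0,0,0.5,0,0,0,0,0.5]'

```text
clock: 19.5
eef_pos: [0.6095, 0.308, 0.0883]
eef_rot: [[0.893, 0.45, 0.001], [0.45, -0.893, 0.0], [0.001, 0.0, -1.0]]
contact_force: [-0.8, -0.3, 5.7]
width: 0.0578
```

Emit:
step_arm --steps '[0,0,0.5,0,0.5,0,0,2,0,0.5,0,0,5,0,0.5,0,0,9,0,0.5,0,0,13,0,0.5,-1,-3,16,0,0.5,-2,-6.5,18,0,0.5,-3.5,-11,19,0,0.5,-5,-15.5,19,0,0.5,-6.4,-20,19,0,0.5]'

```text
clock: 20.5
eef_pos: [0.5444, 0.1065, 0.2791]
eef_rot: [[0.893, 0.451, 0.002], [0.451, -0.893, -0.0], [0.001, 0.001, -1.0]]
contact_force: [0.2, -1.0, 0.5]
width: 0.0583
```

Emit:
step_arm --steps '[-1.4,-4.4,0,0,0.5,-2.8,-8.8,0,0,0.5,-4.2,-13,0,0,0.5,-5.6,-17.2,0,0,0.5,-7,-21.5,0,0,0.5,-8.3,-25.5,0,0,0.5,-9.2,-28.3,0,0,0.5,-9.6,-29.7,0,0,0.5,-9.6,-29.7,-1,0,0.5,-9.6,-29.7,-1,0,0.5]'

```text
clock: 21.5
eef_pos: [0.4489, -0.1883, 0.2669]
eef_rot: [[0.893, 0.45, -0.001], [0.45, -0.893, 0.001], [-0.001, -0.001, -1.0]]
contact_force: [0.4, 0.4, -0.3]
width: 0.0584
```

```bash
python3 disc.py .4494 -.1886 .201; python3 shot.py wrist w8 100 60 412 340 1.9;
```

```text
21.55 [ 0.4492 -0.1878  0.2672] dq 0.014
pred [256.4 258. ]
[256.4 258.6] [ 26  24 461] [ 0.4491 -0.1888  0.201 ]
[219.7 274. ] [  55   53 1152] [ 0.4321 -0.1754  0.201 ]
21.6 [ 0.44951772 -0.18758959  0.26749783] 0.05798352831980807
```

View pics/w8.png

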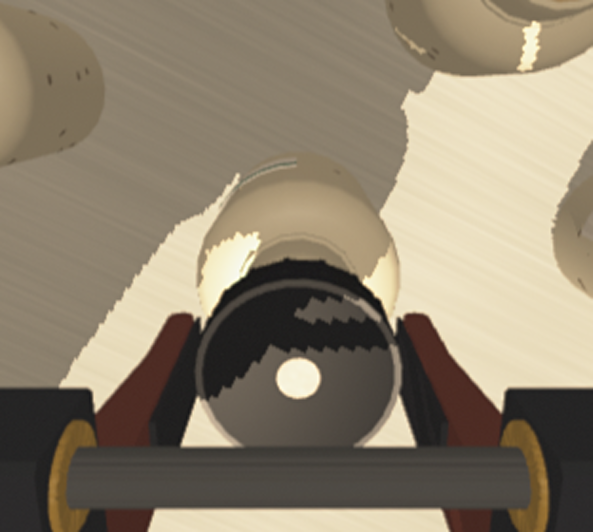

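Cap58 is on the jar58 axis, both at column 299. I lower it.

Emit:
step_arm --steps '[0,0,-1,0,0.5,0,0,-2,0,0.5,0,0,-2.6,0,0.5,0,0,-2.9,0,0.5,0,0,-3.2,0,0.5,0,0,-3.5,0,0.5,0,0,-3.8,0,0.5,0,0,-4.1,0,0.5,0,0,-4.1,0,0.5]'

```text
clock: 22.5
eef_pos: [0.4491, -0.1891, 0.2263]
eef_rot: [[0.893, 0.45, -0.0], [0.45, -0.893, 0.0], [-0.0, -0.0, -1.0]]
contact_force: [0.1, -0.8, -0.1]
width: 0.0581
```

Emit:
step_arm --steps '[0,0,-0.2,0,0.5,0,0,-0.5,0,0.5,0,0,-0.7,0,0.5,0,0,-0.9,0,0.5,0,0,-1,0,0.5,0,0,-1,0,0.5]'

```text
clock: 23.1
eef_pos: [0.4495, -0.1891, 0.2175]
eef_rot: [[0.893, 0.45, 0.0], [0.45, -0.893, -0.001], [0.0, 0.001, -1.0]]
contact_force: [-3.0, 1.2, 9.0]
width: 0.0581
```

Emit:
step_arm --steps '[0,0,0.1,0,0.5,0,0,0.1,0,0.7,0,0,0.1,0,0.9,0,0,0.1,0,1,0,0,0.1,0,1,0,0,1,0,1,0,0,3,0,1,0,0,6,0,1,0,0,7,0,1,0,0,7,0,1]'

```text
clock: 24.1
eef_pos: [0.45, -0.1894, 0.2883]
eef_rot: [[0.893, 0.45, 0.003], [0.45, -0.893, -0.002], [0.002, 0.003, -1.0]]
contact_force: [0.2, 0.4, -0.2]
width: 0.0876
```

Emit:
step_arm --steps '[0.7,4.8,0,0,1,1.4,9.6,0,0,1,2.1,14.4,0,0,1,2.8,19.2,0,0,1,3.5,24,0,0,1,4.2,28.8,0,0,1,4.9,33.6,0,0,1,5.6,38.4,-2,0,1,6.5,43.2,-4,0,1,6.5,43.2,-4,0,1]'

```text
clock: 25.1
eef_pos: [0.512, 0.2486, 0.2432]
eef_rot: [[0.89, 0.457, -0.005], [0.457, -0.89, 0.002], [-0.003, -0.004, -1.0]]
contact_force: [-0.3, -0.1, 0.1]
width: 0.0875
```

```bash
python3 disc.py .515 .2434 .023;python3 disc.py .4494 -.1886 .153 side;python3 disc.py .515 .2434 .023
```

```text
25.15 [0.5124 0.2465 0.2437] dq 0.065
pred [262.7 184.6]
[261.8 184.8] [ 13  13 129] [0.5144 0.2441 0.023 ]
25.2 [0.5131 0.244  0.2446] dq 0.052
pred [324.6 118.2]
[326. 118.] [ 7  5 25] [ 0.4467 -0.1903  0.153 ]
[313.8  77.9] [ 6  5 19] [ 0.5243 -0.3509  0.153 ]
25.25 [0.5137 0.2424 0.2454] dq 0.037
pred [257.5 183.2]
[256.6 183.4] [ 12  12 125] [0.5144 0.2441 0.023 ]
```

Emit:
step_arm --steps '[0,0.1,-2,0,1,0,0.1,-6,0,1,0,0.1,-10,0,1,0,0.1,-13.5,0,1,0,0.1,-15.3,0,1,0,0.1,-15.7,0,1,0,0.1,-15.7,0,1,0,0.1,-15.7,0,0.65,0,0.1,-15.7,0,0.65,0,0.1,-15.7,0,0.65]'

```text
clock: 26.25
eef_pos: [0.5149, 0.244, 0.0909]
eef_rot: [[0.893, 0.45, 0.002], [0.45, -0.893, 0.001], [0.002, 0.0, -1.0]]
contact_force: [-0.4, -0.1, 5.6]
width: 0.0698
```

Emit:
step_arm --steps '[0,0,0,0,0.65,0,0,0,0,0.65,0,0,0,0,0.65]'

```text
clock: 26.55
eef_pos: [0.515, 0.244, 0.0909]
eef_rot: [[0.893, 0.45, 0.002], [0.45, -0.893, 0.0], [0.002, 0.001, -1.0]]
contact_force: [-0.5, -2.2, 7.6]
width: 0.0702
```

Emit:
step_arm --steps '[0,0,0.5,0,0.65,0,0,2,0,0.65,0,0,5,0,0.65,0,0,9,0,0.65,0,0,13,0,0.65,0.6,-3,16,0,0.65,1.3,-6.5,18,0,0.65,2.2,-11,19,0,0.65,3.1,-15.5,19,0,0.65,4.1,-20,19,0,0.65]'

```text
clock: 27.55
eef_pos: [0.5552, 0.0425, 0.2815]
eef_rot: [[0.893, 0.451, 0.002], [0.451, -0.893, -0.0], [0.002, 0.001, -1.0]]
contact_force: [0.4, 0.2, -0.8]
width: 0.0699
```

Emit:
step_arm --steps '[0.9,-4.4,0,0,0.65,1.8,-8.8,0,0,0.65,2.7,-13.2,0,0,0.65,3.6,-17.4,0,0,0.65,4.4,-21.3,0,0,0.65,5,-24,-1,0,0.65,5.3,-25.7,-2,0,0.65,5.3,-25.7,-3,0,0.65,5.3,-25.7,-3,0,0.65,5.3,-25.7,-3,0,0.65]'

```text
clock: 28.55
eef_pos: [0.6083, -0.2106, 0.2498]
eef_rot: [[0.892, 0.453, -0.0], [0.453, -0.892, 0.001], [0.0, -0.001, -1.0]]
contact_force: [0.0, 0.9, -0.6]
width: 0.0699
```

```bash
python3 disc.py .6092 -.2124 .181; python3 shot.py wrist w9 100 60 412 340 1.9;
```

```text
28.6 [ 0.6085 -0.2108  0.2502] dq 0.01
pred [259.3 256.1]
[256.6 257.2] [ 22  21 373] [ 0.608  -0.2114  0.181 ]
[316.8 279.3] [ 32  56 564] [ 0.611  -0.2468  0.181 ]
[194.7 285.6] [ 26  27 348] [ 0.5771 -0.1888  0.181 ]
28.65 [ 0.60862301 -0.21107068  0.25041893] 0.06974495603549444
```

View pics/w9.png

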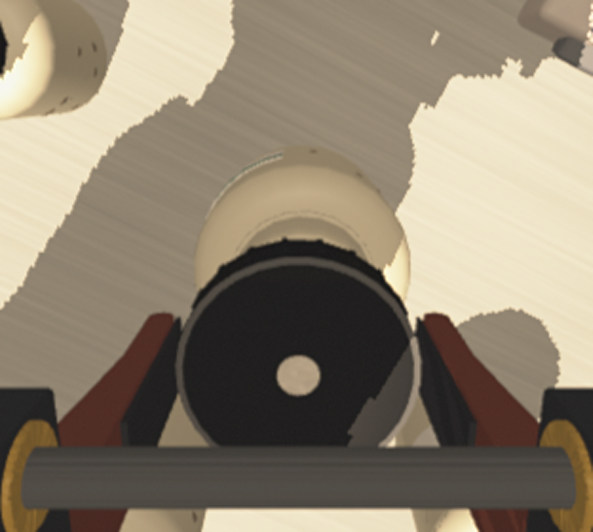

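Cap70 is about 1.5 mm left of the jar70 axis (columns 299 and 303). I correct that and lower it.

Emit:
step_arm --steps '[0.1,-0.1,-1,0,0.65,0.1,-0.1,-2,0,0.65,0.1,-0.1,-2.8,0,0.65,0.1,-0.1,-3.3,0,0.65,0.1,-0.1,-3.6,0,0.65,0.1,-0.1,-3.9,0,0.65,0.1,-0.1,-4.2,0,0.65,0.1,-0.1,-4.5,0,0.65,0.1,-0.1,-4.7,0,0.65,0.1,-0.1,-4.7,0,0.65]'

```text
clock: 29.65
eef_pos: [0.6091, -0.2142, 0.2024]
eef_rot: [[0.893, 0.45, -0.0], [0.45, -0.893, 0.0], [-0.0, -0.0, -1.0]]
contact_force: [-0.3, 0.1, 0.0]
width: 0.0699
```

Emit:
step_arm --steps '[0,0,-0.2,0,0.65,0,0,-0.5,0,0.65,0,0,-0.7,0,0.65,0,0,-0.9,0,0.65,0,0,-1,0,0.65,0,0,-1,0,0.65]'

```text
clock: 30.25
eef_pos: [0.6096, -0.2139, 0.1944]
eef_rot: [[0.893, 0.45, 0.001], [0.45, -0.893, -0.001], [0.001, 0.001, -1.0]]
contact_force: [-3.6, 1.0, 12.4]
width: 0.0701
```

Seated, with 12 N of contact. I release, retreat and check all the jars.

Emit:
step_arm --steps '[0,0,0.1,0,0.65,0,0,0.1,0,0.8,0,0,0.1,0,1,0,0,0.1,0,1,0,0,1,0,1,0,0,3,0,1,0,0,7,0,1,0,0,12,0,1,0,0,17,0,1,0,0,22,0,1]'

```text
clock: 31.25
eef_pos: [0.6088, -0.214, 0.4153]
eef_rot: [[0.893, 0.45, 0.0], [0.45, -0.893, 0.0], [0.0, 0.0, -1.0]]
contact_force: [0.2, -0.1, -0.4]
width: 0.0879
```

Emit:
step_arm --steps '[-3,-1,3,0,1,-7,1,3,0,1,-10,6,3,0,1,-10,8,3,0,1,-10,8,3,0,1,-10,8,3,0,1,-10,8,3,0,1]'

```text
clock: 31.95
eef_pos: [0.5094, -0.1353, 0.4426]
eef_rot: [[0.894, 0.449, -0.0], [0.449, -0.894, -0.0], [-0.0, 0.0, -1.0]]
contact_force: [0.6, -0.3, -0.7]
width: 0.0876
```

```bash
python3 shot.py side s10 200 75 340 240 3.2; python3 shot.py scene c10 140 125 300 240 2; python3 shot.py wrist w10 70 0 440 240 1; python3 -c "
import cv2,numpy as np
o=np.zeros((600,800,3),np.uint8)
for n,x,y in(('s10',0,0),('c10',455,0),('w10',430,300)):
    a=cv2.imread(f'pics/{n}.png');a=a[:600-y,:800-x];o[y:y+a.shape[0],x:x+a.shape[1]]=a
cv2.imwrite('pics/m10.png',o)"
python3 - <<'E'
from cell import bot
from geo import *
import cv2
f=bot.grab_frame('wrist');s=bot.observe();print(s['clock'],s['eef_pos'],abs(s['dq']).max())
g=cv2.cvtColor(f['color'],cv2.COLOR_RGB2GRAY)
n,l,st,c=cv2.connectedComponentsWithStats((g>95).astype(np.uint8))
for nm,X in dict(cap70=(.6092,-.2124,.128),cap58=(.4494,-.1886,.153),cap48=(.4547,-.022,.138),cap38=(.6336,-.0512,.113)).items():
    p=proj(f['mtx'],f['R'],f['t'],np.array(X)); i=min((i for i in range(1,n) if 10<st[i,4]<300),key=lambda i:np.hypot(*(c[i]-p)))
    print(nm,p.round(1),c[i].round(1),st[i,4],((atz(f['mtx'],f['R'],f['t'],c[i],X[2])-X)*1000).round(1))
E
```

```text
32.0 [ 0.50948723 -0.13543437  0.44241779] 0.08788346876585522
32.05 [ 0.50948711 -0.13534888  0.44228117] 0.08780457408477196
32.1 [ 0.50948574 -0.13520032  0.44222687] 0.08772184637175831
32.15 [ 0.50945894 -0.13498925  0.44223626] 0.005052808523075381
cap70 [347.  124.7] [348.6 126. ] 94 [-0.5 -2.7  0. ]
cap58 [272.2 230.5] [273.4 230.6] 83 [ 0.5 -1.4  0. ]
cap48 [157.  167.7] [157.6 167.3] 73 [ 0.8 -0.5  0. ]
cap38 [240.2  44.7] [240.5  45.1] 93 [-0.3 -0.6 -0. ]
```

View pics/m10.png

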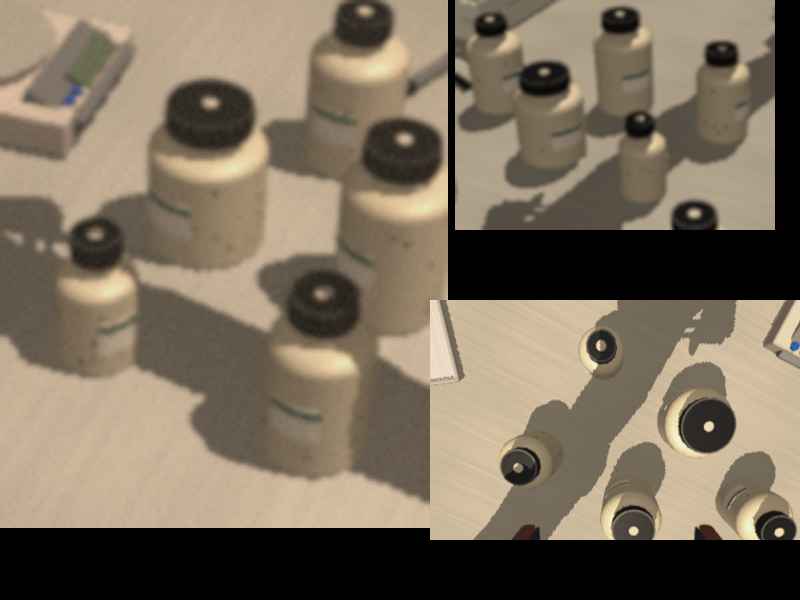

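All four caps are level and centred within 3 mm, and all the jars are upright. I hand the job in.

```bash
python3 -c "
from cell import bot
print(bot.finish_job())"
```

```text
the job is handed in; nothing more can be done
None
```

All four caps are on their jars, and I handed the job in at about 32 s of the 128 s allowed; it reported no verdict. I took the stack apart in the order cap38, cap48, cap58, then the lone cap70. Each was lowered onto its own jar until the wrist showed 9–12 N of contact at the expected seat height.

- **Centring:** in the final wrist view each cap's white disc was within about 3 mm of the lip centre I measured at the start. cap70 was furthest off at 2.7 mm, and the limit is 8 mm.
- **Level and upright:** in the last pictures from all three cameras the caps sit level, the four jars and the capped one stand upright, and the gripper is clear of everything. I judged this by eye and did not measure the tilt.
- **Seat height:** this was read from the tool pose at contact. For cap48 it implied a lower edge about 2 mm deeper than nominal, within the 3 mm allowed, and I did not measure it separately afterwards.
- **Disagreement:** my first readings from the scene and side cameras were 4–10 mm off the wrist camera, so I used the wrist camera throughout. The disc check did not find cap48 in the scene camera, but the side camera showed it where expected.

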